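Shift the mill's gear selector into third

TASK

Put the bench mill's gear lever into third by pushing its ball knob with your fingertips: push it forward out of the second slot to neutral, across to the right, then forward fully home into the third slot (the far right one, marked with three red dots). Do not run it into the first or fourth slot, push gently, and never take the knob between the fingers. Leave the rotor, the ring sieve and the vial beside the selector where they stand.

Things in the scene. Friction and masses are not known exactly. Their poses are not given: they have to be found in the camera images.
- selector: Gear selector box of a bench mill, fixed: blue housing 150 (x) x 110 (y) mm, aluminium gate plate on top, 100 mm above the worktop. Origin: centre of its underside, on the worktop; x forward, y left, z up; turned by up to 0.35 rad. A steel lever (10 mm diameter) with a black ball knob stands up through the plate; it tilts about a pivot 20 mm above the origin, 140 mm from the knob's centre.
- lever_knob (a point): Centre of the black ball knob (36 mm diameter) on the lever, 150 to 160 mm above the worktop; moves with the lever. Below the ball is only the bare lever: 30 mm or more lie free between it and the gate plate.
- shift_across (a joint): Tilt of the lever across the gate, rad: -0.2 = left slots (first, second), +0.2 = right slots (third, fourth), with hard stops there; 0 upright. Stays where it is left; takes about 3 N at the knob to move.
- shift_fore (a joint): Tilt of the lever forward, rad: 0 = neutral (in the cross channel), +0.32 = fully forward (first, third), -0.32 = fully back (second, fourth), with hard stops there. It starts in the second slot at -0.32 to -0.2. Stays where it is left; takes about 3 N at the knob to move.
- gate_centre (a point): Centre of the H-shaped cut, on top of the gate plate, 100 mm above the worktop. A cross channel joins four slots: first = far left (one dot), second = near left (two), third = far right (three red dots), fourth = near right (four). Rounded tongues 17 mm wide part left from right. At the knob the lever has about 8 mm of play forward and back in the channel, 4 mm sideways in a slot.
- neutral_left (a point): Where the knob's centre is when the lever stands in neutral at the left end of the cross channel (28 mm left of the middle, 157 mm above the worktop); fixed to the box.
- neutral_right (a point): Where the knob's centre is when the lever stands in neutral at the right end of the cross channel (28 mm right of the middle, 157 mm above the worktop); fixed to the box.
- third_home (a point): Where the knob's centre is when the lever is fully home in the third slot (44 mm forward and 26 mm right of the middle, 150 mm above the worktop); fixed to the box.
- rotor: Loose grey toothed mill rotor, 65 mm diameter, 40 mm high, standing left of the selector. Origin: centre of its underside. Leave alone.
- ring_sieve: Loose grey ring sieve, 83 mm diameter, 36 mm high, lying right of the selector. Origin: centre of its underside. Leave alone.
- vial_red: Loose glass vial with a red cap, 27 mm diameter, 62 mm high, standing right of the selector, nearer the robot. Origin: centre of its underside. Leave alone.

How it is judged:
On the way, in this order (a step that is already met when the one before it is completed fails the run):
1. the lever has been pushed forward out of the second slot into the cross channel (value of joint shift_fore between -0.09 and 0.15 rad), for 0.05 s.
2. the lever has been pushed across to the right end of the cross channel (value of joint shift_across above 0.13 rad and value of joint shift_fore between -0.15 and 0.2 rad), for 0.05 s.
At the end, for the whole second after the job is handed in: The lever is at rest in the third slot, forward tilt over 0.26 rad (within about 8 mm of fully home at the knob) and right tilt over 0.14 rad; the rotor, ring sieve and vial are within 20 mm of where they stood (value of joint shift_fore above 0.26 rad and value of joint shift_across above 0.14 rad and velocity of joint shift_fore between -0.05 and 0.05 rad/s and distance of each of rotor, ring_sieve, vial_red from where it was at the start of the episode below 0.02 m); the robot touches nothing.
It fails at once if the lever went into the first slot (value of joint shift_across below -0.1 rad and value of joint shift_fore above 0.17 rad).
It fails at once if the lever went into the fourth slot (value of joint shift_across above 0.1 rad and value of joint shift_fore below -0.17 rad).
It fails at once if the knob was taken between the fingers (horizontal distance between the grasp point and lever_knob below 0.015 m and z of the grasp point in the frame of selector below 0.19 m).
It fails at once if the selector or its lever was pushed harder than 40 N (contact force between the fingers and selector above 40 N).
It fails at once if the rotor, ring sieve or vial was moved 20 mm or more, tipped or lifted (distance of any of rotor, ring_sieve, vial_red from where it was at the start of the episode above 0.02 m or angle between any of rotor, ring_sieve, vial_red's own z axis and vertical above 0.3 rad).
It also fails if it takes over 64 s, if anything falls off the work surface, if the arm or the gripper's body presses on something with over 40 N, if the wrist force passes 120 N, or if a joint passes its speed limit or range.

ROBOT

A 6-joint arm with a two-finger parallel gripper is mounted at the origin on a cart in front of the work surface, level with it; the furniture and walls round the work are solid. World frame = base frame: x ahead of the robot, y to its left, z up, the work surface at z = 0. Lengths are in m, angles in rad, forces in N, time in s.
With the tool pointing down it reaches from about 0.275 to 0.725 m from the base axis. Payload 5.6 kg.
Tool frame: the origin (TCP) lies at the centre of the arm's flange, where the gripper is bolted on; the fingertips stand 173 mm ahead of it and the grasp point (between the pads) lies 155 mm ahead of it; z points along the fingers, y is the direction in which the jaws open and shut (so a half turn about z gives the same grasp; the last joint's range is limited). The gripper opens to 85 mm and grips with 20 to 120 N. Pads are 22 mm wide; open, the fingers measure 114 mm over their backs; the gripper's body (76 mm by 85 mm) begins 54 mm behind the grasp point. The pads swing forward as they close: fully open they stand 13 mm farther back than shut.
Start: joints at [0.285, 0.255, 0.108, 0, -1.424, -0.285], TCP at [0.55, 0, 0.405] pointing down, gripper open.
Joint ranges: [-2.95, 2.95], [-1.21, 1.97], [-1.09, 1.5], [-2.87, 1.71], [-2.94, -0.07], [-3.05, 3.05]. Speed limits (rad/s): [2.57, 2.57, 3.14, 3.14, 3.14, 3.14].

INTERFACE

Orientations are given as a rotation vector (axis times angle).
In Python, from bench import monitor, viewer, robot gives the robot as it stands.
- The arm moves only by the tool play_rows, never from a script. Its argument "plan" is a list of rows, each a list of 5 numbers: the opening in per cent of the stroke, from 0 (shut) to 100 (fully open), then the shift along the tool's x, y, z in mm, then the turn about the tool's z in rad. In form: [[hand, dx, dy, dz, spin], ...]. A call has 1 to 8 rows; each row is the pose to reach, as a shift and turn from the pose commanded when the call began, along the tool's axes at that moment; what a row does not reach only later rows make up. A row lasts 1/12 s, in which the tool goes at most 41.7 mm and 7.16 degrees, less where a joint would pass 70% of its speed; a pose out of reach is approached as far as the arm can. A call with a gripper value outside its range is refused whole. The fingers move at their own pace and stop on an object; the grip force is fixed at half the most. Time passes only in rows, so rows that repeat a pose let the fingers close. It gives the time, the measured TCP pose, the force and the opening at its end, in the units of the state.
- monitor.state(): the state, without advancing time (a new reading comes with each control period).
- viewer.read_camera(name): name is "scene" or "side" or "wrist"; returns (picture, depth): 480x640x3 uint8, red, green, blue; 480x640 float32, m along the optical axis (not along the pixel's ray), 0 where there is no reading.
- viewer.camera_info(name): a dict with "fx", "fy", "cx", "cy" (pixels), "dist_coeffs" ([k1, k2, p1, p2, k3] as OpenCV has them; the pictures are not rectified), "extrinsics" (4x4, takes a point from camera to world coordinates); the wrist camera has in their place "mount" (4x4, takes a point from camera to tool coordinates, whose origin is the TCP and whose axes are the flange's). Camera axes: x right, y down, z forward; pixel columns grow to the right and rows downward; lengths in m; the calibration is good to about 2 mm. A picture is of the moment at which its call begins: read the wrist's pose just before it. camera_info takes no time and is no camera call.
- robot.finish_job(): hands the job in, once; it reports no verdict.
The state is a dict: "t": time; "qpos": joint angles; "joint_velocities": joint speeds; "effort": joint torques, N m; "ee_pos": TCP position; "ee_rot": TCP orientation; "force": force on the tool from outside, world axes, zero at the start; "wrist_torque": the same for the moment, N m; "finger_gap": opening from 0.0 (shut) to 1.0 (fully open).
Only numpy, scipy, OpenCV 4.12 (cv2) and the standard library are available. Lean on these libraries where they do the work, as an engineer would, in place of code of your own. Each camera call takes 0.05 s, during which the arm holds its last target.

## Working session

There is one attempt and no reset: what is moved stays moved. The work goes in short steps, Python scripts to look and compute and a tool call to move; the robot and the scene stay as the last step left them, time stands still between calls to the robot, and variables do not carry over. Pictures are saved under pics/ and viewed, and the job is handed in when it is done.

Besides the shell and the picture viewer there is one more tool, called after "Request:" as name([rows], argument=value, ...), one row to a line, values as JSON. play_rows: Moves the arm, as the interface text tells. Its arguments: {"type":"object","properties":{"plan":{"type":"array"}},"required":["plan"]}

```bash
mkdir -p pics; python3 - <<'E'
from bench import monitor, viewer, robot
import cv2,numpy as np
s=monitor.state();print(s)
for n in ["scene","side","wrist"]:
    p,d=viewer.read_camera(n);cv2.imwrite(f"pics/{n}0.png",p[:,:,::-1]);np.save(f"pics/{n}0.npy",d)
    print(n,viewer.camera_info(n))
E
```

```text
{'t': 0.0, 'qpos': array([ 2.84613143e-01,  2.55757421e-01,  1.07003454e-01, -4.87980196e-04,
       -1.42389396e+00, -2.84601584e-01]), 'joint_velocities': array([-0.00073098,  0.00012236,  0.00106943,  0.00153765,  0.00059434,
        0.00047173]), 'effort': array([-4.48901856e-04, -3.86631560e+01,  2.37934113e+01,  5.36471218e+00,
       -6.25866101e-03, -4.57470776e-06]), 'ee_pos': array([5.49836041e-01, 8.07162994e-05, 4.03787529e-01]), 'ee_rot': array([ 2.22038938e+00, -2.22052331e+00, -2.06056905e-03]), 'force': array([-0.23868103,  0.2542567 ,  0.88501996]), 'wrist_torque': array([ 0.03162644, -0.01102302, -0.03270316]), 'finger_gap': 0.998309674959543}
scene {'fx': 464.44098562217107, 'fy': 464.44098562217107, 'cx': 321.3515150589468, 'cy': 238.7448730932585, 'dist_coeffs': array([-0.03456032,  0.        ,  0.        ,  0.        ,  0.        ]), 'extrinsics': array([[ 0.57817025, -0.48246774,  0.65798483,  0.02069597],
       [-0.81585363, -0.35184084,  0.45890182, -0.40190859],
       [ 0.01010061, -0.80214269, -0.59704696,  0.64655481],
       [ 0.        ,  0.        ,  
[... 320 characters left out ...]
0.35534313, -0.77948172,  0.67651828],
       [ 0.01308491, -0.90653682, -0.4219239 ,  0.49569676],
       [ 0.        ,  0.        ,  0.        ,  1.        ]])}
wrist {'fx': 346.6838456445256, 'fy': 346.6838456445256, 'cx': 318.4488151897594, 'cy': 242.82823700529366, 'dist_coeffs': array([-0.031011,  0.      ,  0.      ,  0.      ,  0.      ]), 'mount': array([[ 3.18806167e-04, -9.53044639e-01, -3.02829680e-01,
         7.69726592e-02],
       [ 9.99999641e-01,  6.60336299e-05,  8.44940483e-04,
        -7.65325419e-04],
       [-7.85269055e-04, -3.02829841e-01,  9.53044317e-01,
         2.97187979e-02],
       [ 0.00000000e+00,  0.00000000e+00,  0.00000000e+00,
         1.00000000e+00]])}
```

View pics/scene0.png

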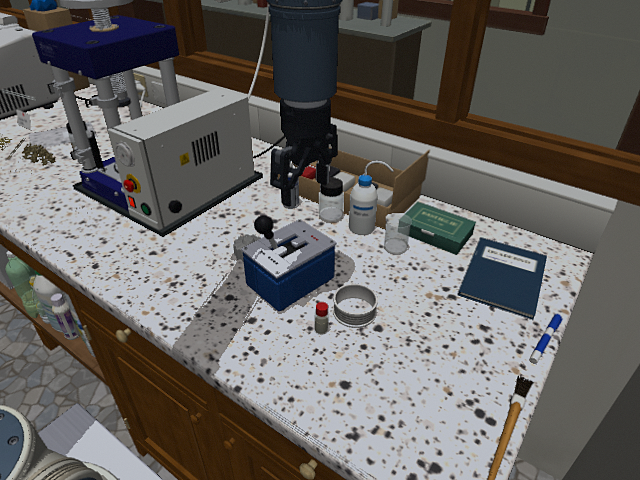

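View pics/side0.png

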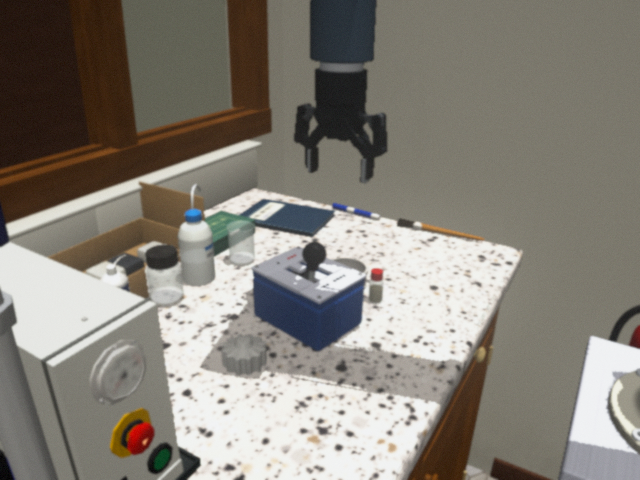

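View pics/wrist0.png

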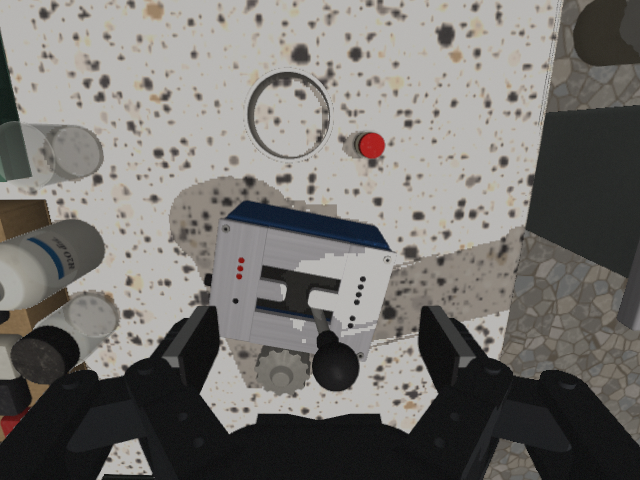

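The wrist view shows the gate plate with the H-cut at about (310,290), the knob at (335,367), the three red dots at (240,268), the sieve at (288,115), the vial at (371,146) and the rotor at (282,368). Next I'll measure these from the depth maps.

```bash
cat > h.py <<'E'
import numpy as np,cv2
from scipy.spatial.transform import Rotation as R
from bench import viewer
def T(n,s=None):
    i=viewer.camera_info(n)
    if n!="wrist": return i,i["extrinsics"]
    M=np.eye(4);M[:3,:3]=R.from_rotvec(s["ee_rot"]).as_matrix();M[:3,3]=s["ee_pos"];return i,M@i["mount"]
def K(i): return np.array([[i["fx"],0,i["cx"]],[0,i["fy"],i["cy"]],[0,0,1]])
def cloud(n,d,s=None):
    i,E=T(n,s);v,u=np.mgrid[:480,:640]
    uv=np.stack([u,v],-1).reshape(-1,1,2).astype(float)
    xy=cv2.undistortPoints(uv,K(i),i["dist_coeffs"]).reshape(480,640,2)
    P=np.dstack([xy*d[...,None],d]);W=P@E[:3,:3].T+E[:3,3];W[d<=0]=np.nan;return W
def proj(n,pts,s=None):
    i,E=T(n,s);C=np.linalg.inv(E)
    return cv2.projectPoints(np.array(pts,float).reshape(-1,1,3),cv2.Rodrigues(C[:3,:3])[0],C[:3,3],K(i),i["dist_coeffs"])[0].reshape(-1,2)
def sphere(p):
    A=np.c_[2*p,np.ones(len(p))];x=np.linalg.lstsq(A,(p**2).sum(1),rcond=None)[0];return x[:3],np.sqrt(x[3]+x[:3]@x[:3])
def sphere18(p):
    from scipy.optimize import least_squares
    c0=sphere(p)[0]
    r=least_squares(lambda c:np.linalg.norm(p-c,axis=1)-.018,c0,loss="soft_l1",f_scale=.001);return r.x,np.sqrt(np.mean(r.fun**2))
E
python3 - <<'E'
from h import *
from bench import monitor
s=monitor.state()
for n in ["wrist","scene","side"]:
    d=np.load(f"pics/{n}0.npy");p=cv2.imread(f"pics/{n}0.png");W=cloud(n,d,s)
    Z=W[...,2];m=(Z>.092)&(Z<.108)&(W[...,0]>.35)&(W[...,0]<.68)&(abs(W[...,1])<.2)
    k,l,st,_=cv2.connectedComponentsWithStats(m.astype(np.uint8));b=1+st[1:,4].argmax();m=l==b
    r=cv2.minAreaRect(W[m][:,:2].astype(np.float32)*1000);print(n,m.sum(),np.median(Z[m]),r,cv2.boxPoints(r))
    print(" corners px",proj(n,np.c_[cv2.boxPoints(r)/1000,np.full(4,.1)],s).round())
    dark=(p.max(2)<60)&(Z>.138)&(Z<.18)&(W[...,0]>.35)&(W[...,0]<.68)&(abs(W[...,1])<.15)
    k,l,st,_=cv2.connectedComponentsWithStats(dark.astype(np.uint8));
    if k>1:
        b=1+st[1:,4].argmax();q=W[l==b];print(" knob",len(q),sphere18(q),sphere(q),st[b])
E
```

```text
wrist 16663 0.10105453196874575 ((568.82861328125, 57.617034912109375), (111.24236297607422, 150.80226135253906), 78.35272216796875) [[483.75092   18.363594]
 [631.448    -12.081291]
 [653.9063    96.870476]
 [506.20923  127.31536 ]]
 corners px [[397. 252.]
 [218. 217.]
 [204. 334.]
 [365. 362.]]
 knob 1822 (array([0.53734678, 0.09095422, 0.15342743]), np.float64(0.0005613268763819548)) (array([0.53736809, 0.0909407 , 0.15336815]), np.float64(0.01805193530394902)) [ 312  341   47   50 1822]
scene 2652 0.10075139499929481 ((568.9030151367188, 57.16645050048828), (113.11858367919922, 152.17921447753906), 78.81513977050781) [[483.2875    16.44091 ]
 [632.57635  -13.078072]
 [654.51855   97.89199 ]
 [505.22968  127.41097 ]]
 corners px [[277. 277.]
 [337. 242.]
 [299. 218.]
 [239. 248.]]
 knob 280 (array([0.5382045 , 0.09034994, 0.15313857]), np.float64(0.001045044444090804)) (array([0.53719627, 0.08949823, 0.153978  ]), np.float64(0.0169383523228659)) [254 215  19  19 280]
side 3005 0.09978281524796023 ((566.572265625, 58.23198699951172), (112.61495208740234, 152.91664123535156), 78.20713806152344) [[480.21997   18.739098]
 [629.90894  -12.5131  ]
 [652.92456   97.72488 ]
 [503.2356   128.97708 ]]
 corners px [[368. 274.]
 [298. 245.]
 [249. 267.]
 [320. 302.]]
 knob 306 (array([0.53650102, 0.09043385, 0.15267806]), np.float64(0.0010429130155003726)) (array([0.5352136 , 0.09306034, 0.15343902]), np.float64(0.01570857914465586)) [304 243  20  23 306]
```

The measurements agree across the cameras: box at (0.5685, 0.0576) with yaw −0.203, knob 37 mm back and 26 mm left of centre at z 0.153. Next I close the fingers, turn to align with the box and move above a point behind the knob.

Request:
play_rows([
  [0,-20,11,0,0.05],
  [0,-40,22,0,0.1],
  [0,-60,33,0,0.15],
  [0,-80,44,0,0.203],
  [0,-100,54.5,0,0.203],
  [0,-100,54.5,0,0.203],
  [0,-100,54.5,0,0.203],
  [0,-100,54.5,0,0.203],
])

```text
t: 0.82
ee_pos: [0.4955, 0.1, 0.4045]
ee_rot: [1.985, -2.434, 0.0]
force: [-0.4, 0.5, -0.6]
finger_gap: -0.006
```

```bash
cat >> h.py <<'E'
C=np.array([.5685,.0576]);XB=np.array([.9795,-.2015]);YB=np.array([.2015,.9795])
def box(p): return np.r_[(p[:2]-C)@XB*1000,(p[:2]-C)@YB*1000]
def look(tag,names=("wrist",)):
    from bench import monitor
    s=monitor.state();print("t",s["t"],"tcp box",box(s["ee_pos"]).round(1),"z",s["ee_pos"][2].round(4),"F",s["force"].round(1),"gap",round(s["finger_gap"],3),"toolx",R.from_rotvec(s["ee_rot"]).as_matrix()[:,0].round(3))
    for n in names:
        p,d=viewer.read_camera(n);cv2.imwrite(f"pics/{n}{tag}.png",p[:,:,::-1]);np.save(f"pics/{n}{tag}.npy",d)
        W=cloud(n,d,s);Z=W[...,2];B=np.dstack([(W[...,:2]-C)@XB,(W[...,:2]-C)@YB])
        m=(p.max(2)<60)&(Z>.138)&(Z<.18)&(abs(B[...,0])<.08)&(abs(B[...,1])<.06)
        k,l,st,_=cv2.connectedComponentsWithStats(m.astype(np.uint8))
        for b in range(1,k):
            if st[b,4]>60:
                q=W[l==b];c,e=sphere18(q);print(n,st[b],"c box",box(c).round(1),"z",c[2].round(4),"rms",e.round(4))
E
python3 -c "
from h import *
look(1,('wrist','side','scene'))"
```

```text
t 0.8167 tcp box [-80.   26.8] z 0.4045 F [-0.4  0.5 -0.6] gap -0.006 toolx [-0.201 -0.98   0.   ]
wrist [ 229  225   54   53 2192] c box [-37.2  26.2] z 0.1532 rms 0.0005
side [304 243  20  23 321] c box [-38.3  25.4] z 0.1525 rms 0.001
scene [254 215  19  19 284] c box [-36.3  25.8] z 0.1531 rms 0.001
```

View pics/wrist1.png

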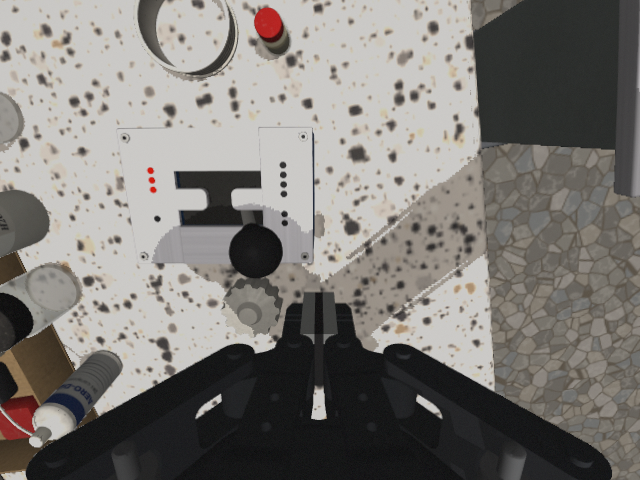

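```bash
python3 -c "
import cv2
p=cv2.imread('pics/side1.png')[60:320,200:440];q=cv2.imread('pics/scene1.png')[90:310,180:380]
cv2.imwrite('pics/c1.png',cv2.hconcat([cv2.resize(p,(400,433)),cv2.resize(q,(394,433))]))"
```

```text
(no output)
```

View pics/c1.png

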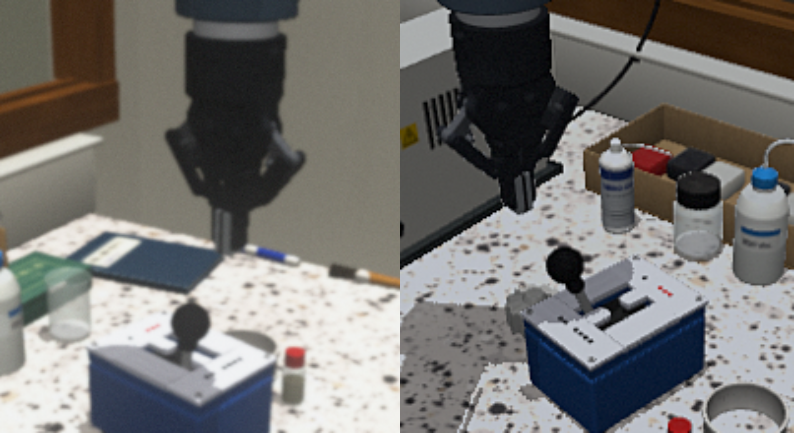

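Tool y lines up with the slots and the view is clear. The closed fingertips point at (320,295), behind the knob at (256,250). Now going down.

Request:
play_rows([
  [0,0,0,20,0],
  [0,0,0,40,0],
  [0,0,0,60,0],
  [0,0,0,80,0],
  [0,0,0,92,0],
  [0,0,0,92,0],
  [0,0,0,92,0],
])

```text
t: 1.55
ee_pos: [0.4957, 0.0995, 0.3125]
ee_rot: [1.983, -2.435, 0.0]
force: [0.8, 0.5, 0.5]
finger_gap: -0.0
```

```bash
python3 -c "
from h import *
look(2,('wrist','side'))
p=cv2.imread('pics/side2.png')[140:320,230:430];q=cv2.imread('pics/wrist2.png')[100:420,150:500]
cv2.imwrite('pics/c2.png',cv2.hconcat([cv2.resize(p,(400,360)),cv2.resize(q,(394,360))]))"
```

```text
t 1.55 tcp box [-79.7  26.4] z 0.3125 F [0.8 0.5 0.5] gap -0.0 toolx [-0.202 -0.979  0.001]
wrist [ 174  281   88   82 5060] c box [-37.1  26.5] z 0.1533 rms 0.0005
wrist [313 293   8  92 600] c box [-68.1  27.9] z 0.1643 rms 0.0017
wrist [282 304  21  33 516] c box [-68.9   3. ] z 0.1612 rms 0.0014
side [304 242  24  24 388] c box [-38.2  25.6] z 0.1525 rms 0.0031
```

View pics/c2.png

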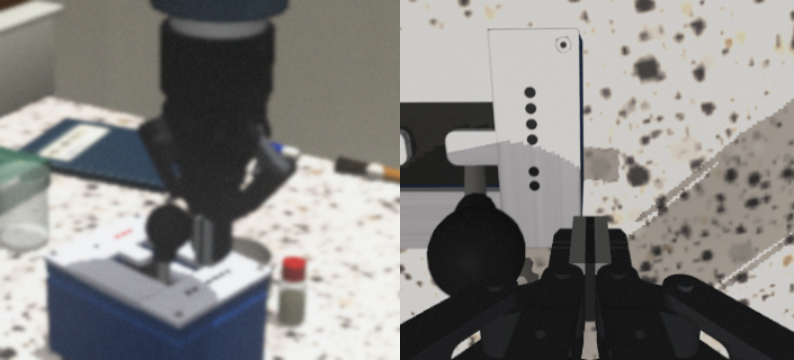

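Fingertips are level with the knob and just behind it, with a clear gap. Pushing forward in small, slow steps.

Request:
play_rows([
  [0,0,-4,0,0],
  [0,0,-8,0,0],
  [0,0,-12,0,0],
  [0,0,-15,0,0],
  [0,0,-18,0,0],
  [0,0,-21,0,0],
  [0,0,-24,0,0],
  [0,0,-24,0,0],
])

```text
t: 2.32
ee_pos: [0.5193, 0.0951, 0.3128]
ee_rot: [1.985, -2.435, -0.0]
force: [-3.5, 0.4, 2.9]
finger_gap: -0.002
```

```bash
python3 -c "
from h import *
look(3,('wrist','side'))"
```

```text
t 2.3167 tcp box [-55.7  26.8] z 0.3128 F [-3.5  0.4  2.9] gap -0.002 toolx [-0.202 -0.979  0.   ]
wrist [ 202  282  101   73 5062] c box [-25.5  26.9] z 0.1561 rms 0.0019
wrist [313 293  12  93 842] c box [-65.4  28.8] z 0.1641 rms 0.0018
wrist [335 304  21  33 507] c box [-63.8  37.2] z 0.1615 rms 0.0023
side [298 239  17  23 299] c box [-26.7  25.7] z 0.1552 rms 0.0023
side [324 245   8  20 132] c box [-52.9  28. ] z 0.1639 rms 0.0024
```

Contact at about 3.5 N, and the knob is moving (−26 mm). 22 mm more, then check.

Request:
play_rows([
  [0,0,-3,0,0],
  [0,0,-6,0,0],
  [0,0,-9,0,0],
  [0,0,-12,0,0],
  [0,0,-15,0,0],
  [0,0,-18,0,0],
  [0,0,-22,0,0],
  [0,0,-22,0,0],
])

```text
t: 3.08
ee_pos: [0.5413, 0.0906, 0.3125]
ee_rot: [-1.985, 2.435, -0.001]
force: [-1.6, 0.2, 3.0]
finger_gap: -0.003
```

```bash
python3 -c "
from h import *
look(4,('wrist','side'))"
```

```text
t 3.0833 tcp box [-33.3  26.8] z 0.3125 F [-1.6  0.2  3. ] gap -0.003 toolx [-0.202 -0.979  0.   ]
wrist [ 199  281  104   77 5018] c box [-2.8 27.2] z 0.158 rms 0.002
wrist [313 293  12  93 856] c box [-43.   28.6] z 0.164 rms 0.0018
wrist [335 304  21  33 506] c box [-41.6  37.2] z 0.1613 rms 0.0025
side [287 232  17  26 304] c box [-4.  26.3] z 0.1576 rms 0.002
side [312 240   8  20 125] c box [-30.6  30. ] z 0.1636 rms 0.0026
```

View pics/wrist4.png

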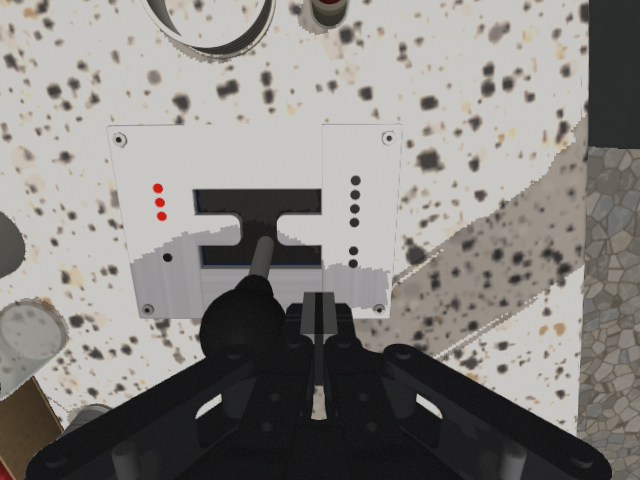

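Lever is at about −3 mm in fore/aft, nearly centred in the channel. A last 3 mm, then back off and move out to the left.

Request:
play_rows([
  [0,0,-1.5,0,0],
  [0,0,-3,0,0],
  [0,0,-3,0,0],
  [0,0,6,0,0],
  [0,0,16,0,0],
  [0,-18,22,0,0],
  [0,-36,22,0,0],
  [0,-47,22,0,0],
])

```text
t: 3.85
ee_pos: [0.5278, 0.1424, 0.313]
ee_rot: [-1.985, 2.434, -0.0]
force: [1.1, 0.6, -0.4]
finger_gap: 0.003
```

```bash
python3 -c "
from h import *
look(5,('wrist','side','scene'))"
```

```text
t 3.85 tcp box [-56.9  74.9] z 0.313 F [ 1.1  0.6 -0.4] gap 0.003 toolx [-0.201 -0.98  -0.001]
wrist [ 114  167  103   98 7574] c box [ 0.1 27.4] z 0.1583 rms 0.0005
scene [270 206  18  21 283] c box [ 0.8 26.7] z 0.1578 rms 0.0013
```

Knob is at (0.1, 27) mm, centred in neutral. Moving alongside it on the left.

Request:
play_rows([
  [0,0,-15,0,0],
  [0,0,-30,0,0],
  [0,0,-45,0,0],
  [0,0,-57,0,0],
  [0,0,-57,0,0],
  [0,7,-57,0,0],
  [0,14,-57,0,0],
  [0,14,-57,0,0],
])

```text
t: 4.67
ee_pos: [0.5806, 0.1146, 0.3129]
ee_rot: [1.984, -2.436, -0.0]
force: [0.3, 0.6, 0.6]
finger_gap: 0.002
```

```bash
python3 -c "
from h import *
look(6,('wrist','scene'))"
```

```text
t 4.6667 tcp box [ 0.3 58.2] z 0.3129 F [0.3 0.6 0.6] gap 0.002 toolx [-0.202 -0.979  0.   ]
wrist [ 274  212   93  153 8383] c box [-0.  28.7] z 0.1587 rms 0.0041
scene [263 199  25  29 392] c box [-0.4 28.9] z 0.1586 rms 0.0052
```

View pics/wrist6.png

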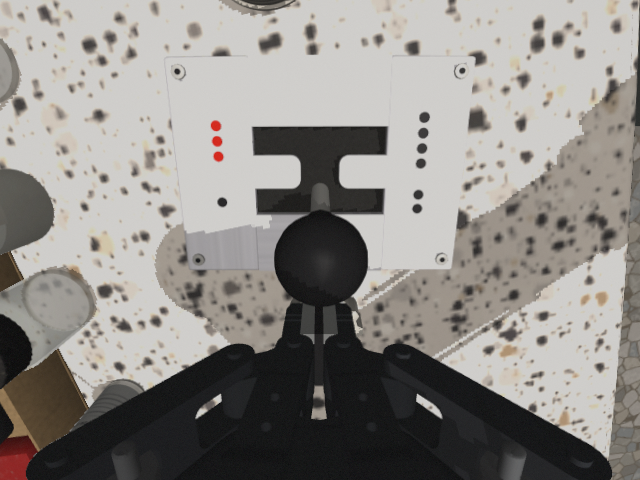

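The fingers are centred on the left of the knob, which fills (320,257) in the view with the tongue gap straight ahead. Pushing right.

Request:
play_rows([
  [0,3,0,0,0],
  [0,6,0,0,0],
  [0,9,0,0,0],
  [0,12,0,0,0],
  [0,15,0,0,0],
  [0,18,0,0,0],
  [0,21,0,0,0],
  [0,24,0,0,0],
])

```text
t: 5.43
ee_pos: [0.5767, 0.0922, 0.3128]
ee_rot: [-1.985, 2.435, -0.0]
force: [-0.6, 3.9, 2.8]
finger_gap: 0.001
```

```bash
python3 -c "
from h import *
look(7,('wrist','scene'))"
```

```text
t 5.4333 tcp box [ 1.  35.6] z 0.3128 F [-0.6  3.9  2.8] gap 0.001 toolx [-0.202 -0.979 -0.   ]
wrist [ 276  221   95  165 8627] c box [0.  8.7] z 0.1611 rms 0.0042
scene [269 203  26  29 432] c box [-0.3  8.5] z 0.161 rms 0.0053
```

View pics/wrist7.png

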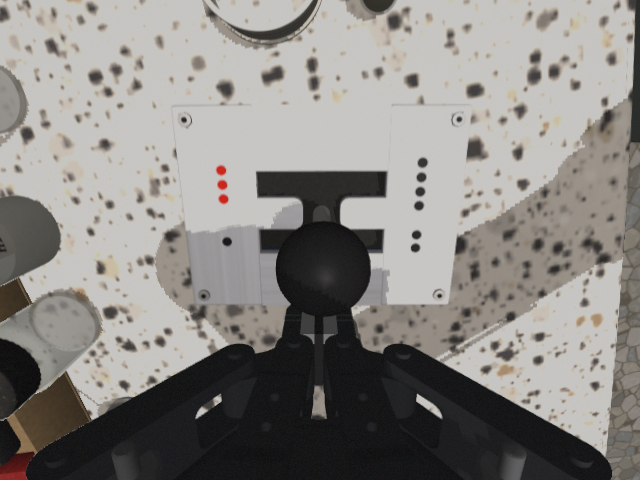

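Force is 4 N and the lever is passing centrally between the tongues (about (322,215)). Continuing.

Request:
play_rows([
  [0,3,0,0,0],
  [0,6,0,0,0],
  [0,9,0,0,0],
  [0,12,0,0,0],
  [0,15,0,0,0],
  [0,18,0,0,0],
  [0,21,0,0,0],
  [0,24,0,0,0],
])

```text
t: 6.2
ee_pos: [0.5717, 0.0686, 0.3126]
ee_rot: [1.985, -2.435, -0.0]
force: [-0.1, 2.9, 3.5]
finger_gap: -0.004
```

```bash
python3 -c "
from h import *
look(8,('wrist','scene'))"
```

```text
t 6.2 tcp box [ 0.9 11.4] z 0.3126 F [-0.1  2.9  3.5] gap -0.004 toolx [-0.202 -0.979  0.   ]
wrist [ 275  220   95  166 8614] c box [  0.1 -15.5] z 0.1603 rms 0.0043
scene [277 209  27  27 421] c box [ -0.9 -14.9] z 0.16 rms 0.0049
```

View pics/wrist8.png

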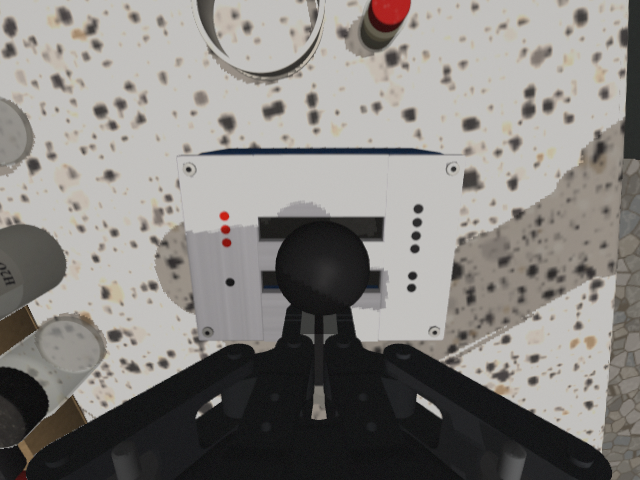

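Knob is at about −17 mm. 9 mm more to the right end, then back off left.

Request:
play_rows([
  [0,3,0,0,0],
  [0,6,0,0,0],
  [0,9,0,0,0],
  [0,9,0,0,0],
  [0,9,0,0,0],
  [0,0,0,0,0],
  [0,-10,0,0,0],
  [0,-15,0,0,0],
])

```text
t: 6.97
ee_pos: [0.575, 0.0849, 0.3124]
ee_rot: [1.985, -2.434, -0.0]
force: [-0.6, 0.8, -0.2]
finger_gap: 0.004
```

```bash
python3 -c "
from h import *
look(9,('wrist','scene'))"
```

```text
t 6.9667 tcp box [ 0.9 28. ] z 0.3124 F [-0.6  0.8 -0.2] gap 0.004 toolx [-0.201 -0.98   0.001]
wrist [ 273  153  100   96 7396] c box [ -0. -26.] z 0.1584 rms 0.0005
wrist [313 293  12  93 864] c box [-8.6 30.1] z 0.1637 rms 0.0018
wrist [282 304  23  33 525] c box [ 9.6 38.2] z 0.1613 rms 0.0026
wrist [335 304  21  33 518] c box [-6.5 38.1] z 0.1615 rms 0.0027
scene [271 205  13  19 140] c box [ 4.9 31.7] z 0.1619 rms 0.003
scene [288 218  19  20 283] c box [  0.7 -26.4] z 0.1582 rms 0.001
```

View pics/wrist9.png

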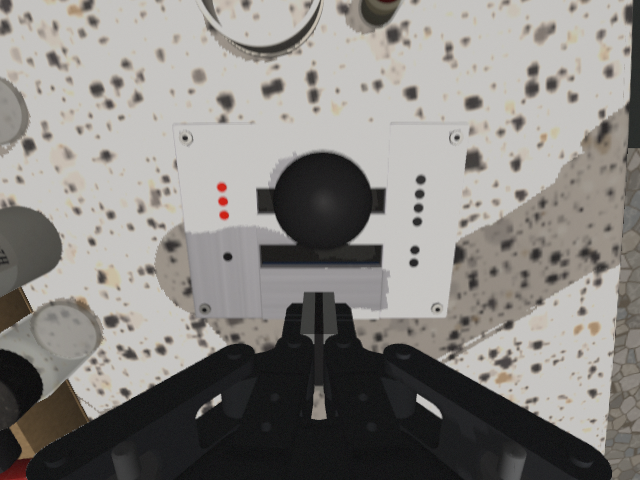

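The lever is now in neutral at the right end, knob at (0, −26) mm. Moving round behind it.

Request:
play_rows([
  [0,0,17,0,0],
  [0,0,34,0,0],
  [0,0,51,0,0],
  [0,18,51,0,0],
  [0,36,51,0,0],
  [0,54,51,0,0],
  [0,54,51,0,0],
  [0,54,51,0,0],
])

```text
t: 7.73
ee_pos: [0.5138, 0.0406, 0.3128]
ee_rot: [-1.984, 2.436, -0.0]
force: [0.3, 0.5, 0.4]
finger_gap: 0.001
```

```bash
python3 -c "
from h import *
look(10,('wrist','scene'))"
```

```text
t 7.7333 tcp box [-50.1 -27.7] z 0.3128 F [0.3 0.5 0.4] gap 0.001 toolx [-0.203 -0.979  0.   ]
wrist [ 152  289   91   85 5321] c box [  0.1 -25.7] z 0.1584 rms 0.0005
wrist [313 292  13  94 860] c box [-59.5 -25.8] z 0.164 rms 0.0018
wrist [282 303  21  34 511] c box [-39.  -50.9] z 0.1613 rms 0.0014
wrist [335 304  21  33 492] c box [-60.2 -50.9] z 0.1614 rms 0.0014
scene [288 217  19  21 274] c box [  0.7 -26.4] z 0.1584 rms 0.0012
scene [267 232  10  15 103] c box [-45.8 -26.2] z 0.1628 rms 0.0024
```

View pics/scene10.png

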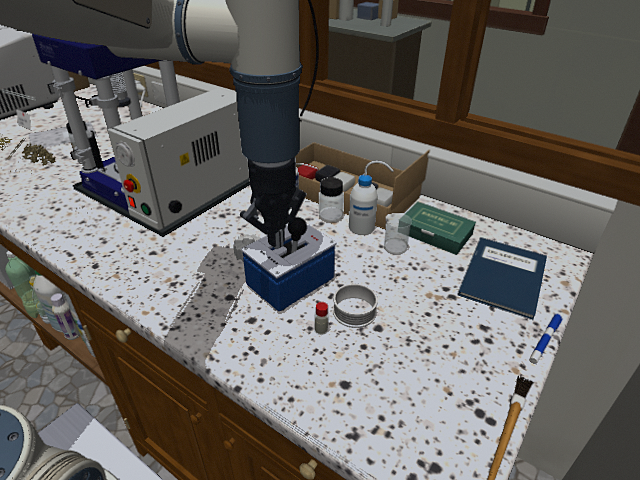

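The fingers are behind the knob in line with the right-hand slots, and the loose parts are undisturbed. Pushing forward.

Request:
play_rows([
  [0,0,-6,0,0],
  [0,0,-12,0,0],
  [0,0,-18,0,0],
  [0,0,-22,0,0],
  [0,0,-26,0,0],
  [0,0,-30,0,0],
  [0,0,-34,0,0],
  [0,0,-38,0,0],
])

```text
t: 8.5
ee_pos: [0.5515, 0.0334, 0.3127]
ee_rot: [1.985, -2.435, -0.0]
force: [-3.3, 1.1, 2.5]
finger_gap: -0.0
```

```bash
python3 -c "
from h import *
look(11,('wrist','scene'))"
```

```text
t 8.5 tcp box [-11.8 -27.1] z 0.3127 F [-3.3  1.1  2.5] gap -0.0 toolx [-0.202 -0.979 -0.   ]
wrist [ 202  288  101   69 4736] c box [ 18.2 -25.7] z 0.1573 rms 0.0019
wrist [304 292  30  94 879] c box [-20.1 -24.8] z 0.1632 rms 0.0021
wrist [335 303  21  34 509] c box [-20.  -16.8] z 0.1611 rms 0.0024
scene [299 214  16  20 223] c box [ 19.4 -25.8] z 0.1573 rms 0.0026
scene [285 223  10  17 105] c box [ -6.7 -27.2] z 0.1617 rms 0.0029
```

View pics/wrist11.png

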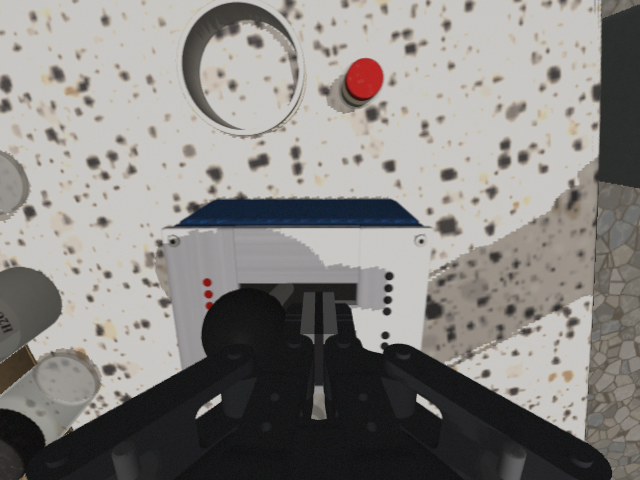

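Knob is at 18 mm and entering the third slot. 23 mm more.

Request:
play_rows([
  [0,0,-3,0,0],
  [0,0,-6,0,0],
  [0,0,-9,0,0],
  [0,0,-12,0,0],
  [0,0,-15,0,0],
  [0,0,-18,0,0],
  [0,0,-21,0,0],
  [0,0,-23,0,0],
])

```text
t: 9.27
ee_pos: [0.5739, 0.0286, 0.3121]
ee_rot: [1.984, -2.434, -0.001]
force: [-2.7, 1.2, -2.3]
finger_gap: 0.002
```

```bash
python3 -c "
from h import *
look(12,('wrist','scene'))"
```

```text
t 9.2667 tcp box [ 11.1 -27.3] z 0.3121 F [-2.7  1.2 -2.3] gap 0.002 toolx [-0.202 -0.979  0.001]
wrist [ 205  287  100   67 4671] c box [ 40.9 -24.7] z 0.1524 rms 0.0027
wrist [312 292  22  94 884] c box [  2.2 -25.1] z 0.1628 rms 0.002
wrist [335 303  21  35 547] c box [  3.5 -17.2] z 0.1609 rms 0.0029
scene [306 211  17  19 213] c box [ 41.6 -24.8] z 0.1527 rms 0.0033
scene [294 218  14  17 135] c box [ 14.7 -23.9] z 0.1619 rms 0.0032
```

Knob is at about 41 mm at under 4 N. A gentle last 2 mm, then back off and up.

Request:
play_rows([
  [0,0,-1,0,0],
  [0,0,-2,0,0],
  [0,0,-2,0,0],
  [0,0,6,0,0],
  [0,0,16,0,0],
  [0,0,26,0,0],
  [0,0,34,0,0],
  [0,0,34,0,0],
])

```text
t: 10.03
ee_pos: [0.5396, 0.0358, 0.314]
ee_rot: [-1.984, 2.432, -0.002]
force: [-0.1, 0.7, -0.5]
finger_gap: -0.002
```

Request:
play_rows([
  [0,0,0,-20,0],
  [0,0,0,-45,0],
  [0,0,0,-70,0],
  [0,0,0,-90,0],
  [0,0,0,-90,0],
  [0,0,0,-90,0],
])

```text
t: 10.53
ee_pos: [0.5409, 0.0357, 0.4044]
ee_rot: [-1.982, 2.432, -0.003]
force: [0.2, 0.2, -0.5]
finger_gap: 0.002
```

```bash
python3 -c "
from h import *
look(13,('wrist','scene','side'))
p=cv2.imread('pics/side13.png')[200:400,200:420];q=cv2.imread('pics/wrist13.png')
cv2.imwrite('pics/c13.png',cv2.hconcat([cv2.resize(p,(330,300)),cv2.resize(q,(400,300))]))"
```

```text
t 10.5333 tcp box [-22.6 -27. ] z 0.4044 F [ 0.2  0.2 -0.5] gap 0.002 toolx [-0.202 -0.979 -0.002]
wrist [ 198  228   53   52 2127] c box [ 43.8 -24.7] z 0.1516 rms 0.0005
scene [305 211  19  19 265] c box [ 44.6 -25.3] z 0.1515 rms 0.0011
side [289 219  21  21 313] c box [ 42.7 -25.4] z 0.1506 rms 0.0011
```

View pics/c13.png

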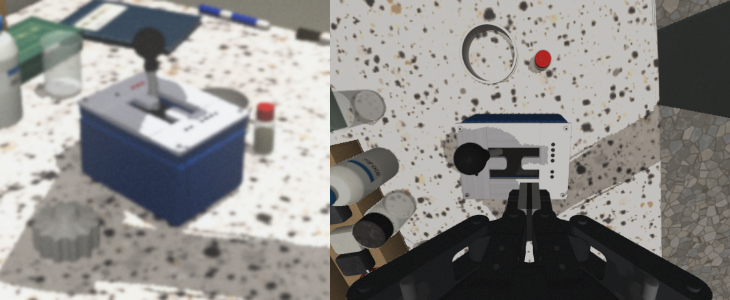

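The knob is at (44, −25) mm, z 0.151, which matches third_home (44, −26, 150 mm). The arm is clear and the loose parts are still standing.

```bash
python3 -c "
from bench import robot
print(robot.finish_job())"
```

```text
the job is handed in; nothing more can be done
None
```

The gear lever is in third, and I handed the job in at about 10.5 s of the 64 s allowed. `finish_job()` gives no verdict, so the result rests on my own measurements.

- **How it was moved:** I used the closed fingertips throughout and never took the knob between the fingers. I pushed the lever forward out of second to neutral, across to the right end of the channel, then forward into third. The forces read at the end of each move were about 5 N at most.
- **Lever position:** with the arm withdrawn, the three cameras put the knob at 43–45 mm forward and 25 mm right of the middle, 151–152 mm high. That matches third home at 44, 26 and 150 mm, and works out to roughly 0.32 rad forward and 0.18 rad right. The cameras differ by about 2 mm, which is within their calibration.
- **Surroundings:** the rotor, ring sieve and vial still stood upright in the last pictures, apparently where they started. I judged that by eye and did not measure how far they were from their starting positions. The gripper was about 90 mm above its pushing height and touching nothing.

No check failed.

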